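# Assemble the candle lamp on the banquet table

## Robot

A 6-joint arm with a two-finger parallel gripper is mounted at the origin on the work surface. World frame = base frame: x ahead of the robot, y to its left, z up, the work surface at z = 0. Lengths are in m, angles in rad, forces in N, time in s.
With the tool pointing down it reaches from about 0.225 to 0.875 m from the base axis. Payload 3.4 kg.
Tool frame: the origin (TCP) lies on the centre line of the jaws, within the pads' length; the fingertips stand 22 mm ahead of it and the grasp point (between the pads) lies 3 mm ahead of it; z points along the fingers, y is the line along which they close (so a half turn about z gives the same grasp; the last joint's range is limited). The gripper opens to 85 mm and grips with 20 to 120 N. Pads are 22 mm wide; open, the fingers measure 114 mm over their backs; the gripper's body (76 mm by 85 mm) begins 54 mm behind the grasp point. The pads swing forward as they close: fully open they stand 13 mm farther back than shut.
Start: joints at [-1.365, 0.276, 1.505, -0, 1.361, -0.121], TCP at [0.185, -0.545, 0.253] pointing down, gripper open.
Joint ranges: [-2.89, 2.89], [-0.75, 2.08], [0.22, 2.7], [-1.18, 4.32], [0.11, 2.71], [-2.7, 2.7]. Speed limits (rad/s): [2.57, 2.57, 3.14, 3.14, 3.14, 3.14].

## Interface

Orientations are given as a unit quaternion [w, x, y, z].
In Python, from rig import manip gives the robot as it stands.
- The arm moves only by the shell command python3 steer.py 'ROWS' [OPENING] [FORCE]. ROWS is one flat JSON list of numbers that holds 1 to 5 rows one after another, with no inner brackets; each row has 4 numbers: dx, dy, dz in m, then a turn about the tool's z in rad; each row shifts and turns the commanded pose from where the row before left it, along the tool's axes as they then stand; what a row does not reach is not made up. A row lasts 1/12 s, in which the tool goes at most 0.0417 m and 0.125 rad, less where a joint would pass 70% of its speed; a pose out of reach is approached as far as the arm can. OPENING is the finger opening in m, set as the command begins (- or left out keeps the last). The fingers move at their own pace and stop on an object; FORCE is the grip in N (left out, the last holds). Time passes only in rows, so rows that do not move let the fingers close. It prints the time, the measured TCP pose, the force, the opening and the grip force at its end. Input that does not fit is refused with a message, and nothing moves.
- manip.get_state(): the state, without advancing time (a new reading comes with each control period).
- manip.get_image(name): name is "scene" or "top" or "wrist"; returns a dict with "img" (420x560x3 uint8, red, green, blue), "camera_matrix" (3x3 intrinsics, pixels), "T" (4x4, takes a point from camera to world coordinates); the wrist camera has in their place "hand_eye" (4x4, takes a point from camera to tool coordinates, whose origin is the TCP and whose axes are the flange's). Camera axes: x right, y down, z forward; pixel columns grow to the right and rows downward; lengths in m; the calibration is good to about 2 mm. A picture is of the moment at which its call begins: read the wrist's pose just before it. There is no depth.
- manip.sign_off(): hands the job in; it is judged then, once.
The state is a dict: "clock": time; "qpos": joint angles; "qd": joint speeds; "effort": joint torques, N m; "position": TCP position; "ee_rot": TCP orientation; "contact_force": force on the tool from outside, world axes, zero at the start; "moment": the same for the moment, N m; "width": finger opening in m; "gripper_force": force on a finger pad.
Only numpy, scipy, OpenCV 4.12 (cv2) and the standard library are available. Lean on these libraries where they do the work, as an engineer would, in place of code of your own. Each camera call takes 0.05 s, during which the arm holds its last target. There are 200 camera calls.

## Task

Put the candle lamp together on the dark round wooden stand, in this order: set the brass dish in the middle of the stand, stand the ivory candle upright in the dish, gently lower the amber glass chimney over candle and dish until it stands on the wood, and last put the copper cap on top of the chimney so that it sits down flat on the rim. Let go of each piece before going on to the next, and leave the blue candle, the green goblet and the wooden pepper mill standing where they are.

Things in the scene. Friction and masses are not known exactly. Their poses are not given: they have to be found in the camera images.
- stand: dark round wooden stand, fixed to the table, 130 mm diameter, 18 mm thick, flat top with a thin brass circle (90 mm diameter) round its middle; its origin is the centre of its underside, z up
- dish: small loose brass candle dish, open at the top, 48 mm outside diameter at the rim (46 mm at the foot), 18 mm tall, wall 3 mm, inner floor 4 mm above its underside, about 100 g; its origin is the centre of its underside, z up; starts on the table
- ivory_candle: ivory-coloured candle, a rigid cylinder 30 mm diameter, 60 mm tall plus a thin black wick of 9 mm that cannot be felt, about 45 g; its origin is the centre of its underside, z up; starts upright on the table
- chimney: amber glass chimney, a straight tube open at both ends, 68 mm outside and 60 mm inside diameter, wall 4 mm, 100 mm tall, about 190 g; its origin is the centre of its underside, z up (centre of the lower mouth); starts upright on the table
- cap: copper lamp cap, about 120 g: disc 76 mm diameter, 4 mm thick; below it a plug 48 mm diameter, 8 mm deep, that enters the chimney; on top a black knob 18 mm diameter, 24 mm tall, to grip. Origin: centre of the plug's underside, z up; the disc's lower face, which rests on the chimney rim, is at z 8 mm, the knob spans z 12 to 36 mm. Starts upright on the table, on its plug
- blue_candle: dark blue candle, not to be used, same size as the ivory one (30 mm diameter, 60 mm tall, wick 9 mm); its origin is the centre of its underside, z up; loose, stays where it is
- goblet: green glass goblet, 68 mm widest diameter, 150 mm tall, loose; its origin is the centre of its underside, z up; stays where it is
- mill: brown wooden pepper mill, 56 mm foot diameter, 145 mm tall, loose; its origin is the centre of its underside, z up; stays where it is

How it is judged:
On the way, in this order (a step that is already met when the one before it is completed fails the run):
1. the brass dish stands on the middle of the stand, released (horizontal distance between dish and stand below 0.015 m and z of dish in the frame of stand between 0.015 and 0.021 m and angle between dish's own z axis and vertical below 0.08 rad and contact force between the fingers and dish below 0.1 N), for 0.2 s.
2. the ivory candle stands upright in the dish, released (horizontal distance between dish and stand below 0.015 m and z of dish in the frame of stand between 0.015 and 0.021 m and angle between each of dish, ivory_candle's own z axis and vertical below 0.08 rad and horizontal distance between ivory_candle and dish below 0.009 m and z of ivory_candle in the frame of dish between 0.001 and 0.007 m and contact force between the fingers and ivory_candle below 0.1 N), for 0.2 s.
3. the chimney stands on the wood round dish and candle, released (horizontal distance between dish and stand below 0.015 m and z of dish in the frame of stand between 0.015 and 0.021 m and angle between each of dish, ivory_candle's own z axis and vertical below 0.08 rad and horizontal distance between ivory_candle and dish below 0.009 m and z of ivory_candle in the frame of dish between 0.001 and 0.007 m and horizontal distance between chimney and stand below 0.025 m and z of chimney in the frame of stand between 0.015 and 0.021 m and angle between chimney's own z axis and vertical below 0.06 rad and contact force between the fingers and chimney below 0.1 N), for 0.2 s.
4. the cap sits flat on the chimney, released (horizontal distance between dish and stand below 0.015 m and z of dish in the frame of stand between 0.015 and 0.021 m and angle between each of dish, ivory_candle's own z axis and vertical below 0.08 rad and horizontal distance between ivory_candle and dish below 0.009 m and z of ivory_candle in the frame of dish between 0.001 and 0.007 m and horizontal distance between chimney and stand below 0.025 m and z of chimney in the frame of stand between 0.015 and 0.021 m and angle between each of chimney, cap's own z axis and vertical below 0.06 rad and horizontal distance between cap and chimney below 0.01 m and z of cap in the frame of chimney between 0.088 and 0.096 m and contact force between the fingers and cap below 0.1 N), for 0.2 s.
At the end, for the whole second after the job is handed in: Dish flat on the stand within 15 mm of its middle; ivory candle upright on the dish floor; chimney upright on the wood round both, within 25 mm of the middle; cap seated flat on the chimney rim; all released, at rest; blue candle, goblet and mill upright within 30 mm of their starts (horizontal distance between dish and stand below 0.015 m and z of dish in the frame of stand between 0.015 and 0.021 m and angle between each of dish, ivory_candle's own z axis and vertical below 0.08 rad and horizontal distance between ivory_candle and dish below 0.009 m and z of ivory_candle in the frame of dish between 0.001 and 0.007 m and horizontal distance between chimney and stand below 0.025 m and z of chimney in the frame of stand between 0.015 and 0.021 m and angle between each of chimney, cap's own z axis and vertical below 0.06 rad and horizontal distance between cap and chimney below 0.01 m and z of cap in the frame of chimney between 0.088 and 0.096 m and linear speed of each of dish, ivory_candle, chimney, cap below 0.02 m/s and distance of each of blue_candle, goblet, mill from where it was at the start of the episode below 0.03 m and angle between each of blue_candle, goblet, mill's own z axis and vertical below 0.1 rad); the robot touches nothing.
It fails at once if a bystander (blue candle, goblet, mill) is shifted by more than 30 mm or knocked over (distance of any of blue_candle, goblet, mill from where it was at the start of the episode above 0.03 m or angle between any of blue_candle, goblet, mill's own z axis and vertical above 0.5 rad).
It fails at once if the glass chimney is dropped on the stand (still faster than 0.45 m/s in the last 20 mm) instead of lowered gently (horizontal distance between chimney and stand below 0.06 m and z of chimney in the frame of stand below 0.038 m and linear speed of chimney above 0.45 m/s).
It also fails if it takes over 102 s, if anything falls off the work surface, if the arm or the gripper's body presses on something with over 40 N, if the wrist force passes 120 N, or if a joint passes its speed limit or range.

## Working session

There is one attempt and no reset: what is moved stays moved. The work goes in short steps, Python scripts to look and compute and a shell command to move; the robot and the scene stay as the last step left them, time stands still between calls to the robot, and variables do not carry over. Pictures are saved under pics/ and viewed, at most 15 in all, crops included, and the job is handed in when it is done.

```bash
ls; mkdir -p pics; python3 - <<'E'
from rig import manip
import cv2,numpy as np
for n in("scene","top"):
    d=manip.get_image(n);cv2.imwrite(f"pics/{n}0.png",d["img"][:,:,::-1])
    np.savez(f"{n}.npz",K=d["camera_matrix"],T=d["T"]);print(n,d["T"].round(3).tolist(),d["camera_matrix"].round(1).tolist())
s=manip.get_state();print(s["position"],s["ee_rot"],s["width"],s["clock"])
E
```

```text
pics
rig.py
steer.py
scene [[0.874, 0.382, -0.3, 0.805], [0.485, -0.679, 0.551, -0.467], [0.007, -0.628, -0.779, 0.729], [0.0, 0.0, 0.0, 1.0]] [[387.7, 0.0, 275.8], [0.0, 387.7, 217.4], [0.0, 0.0, 1.0]]
top [[-0.023, -0.984, 0.179, 0.283], [-1.0, 0.019, -0.021, 0.023], [0.017, -0.179, -0.984, 1.421], [0.0, 0.0, 0.0, 1.0]] [[489.2, 0.0, 270.0], [0.0, 489.2, 207.8], [0.0, 0.0, 1.0]]
[ 0.18450508 -0.54414252  0.25251965] [-8.24853104e-04  9.86681156e-01  1.62664118e-01 -1.96903471e-05] 0.08601007510008069 0.1
```

View pics/top0.png

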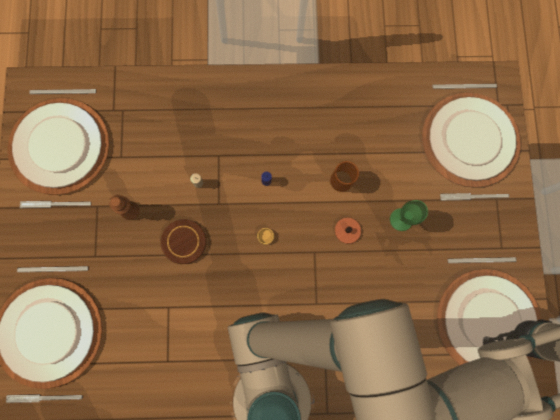

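View pics/scene0.png

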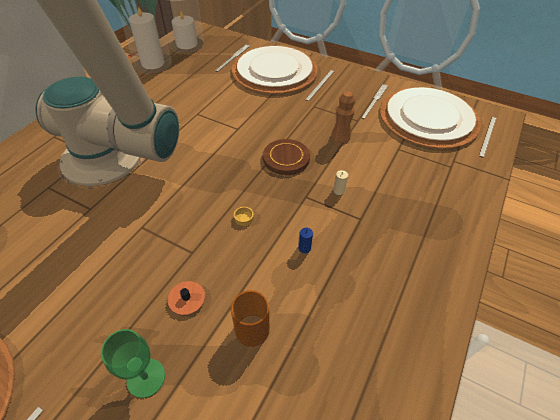

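```bash
python3 - <<'E'
import cv2,numpy as np
def sheet(f,cs,o):
    im=cv2.imread(f);t=[]
    for u,v in cs:
        c=cv2.resize(im[v-25:v+25,u-25:u+25],(250,250),interpolation=cv2.INTER_CUBIC)
        for k in range(0,250,50): # ticks each 10 px
            c[:6,k]=c[:6,k+1]=255;c[k,:6]=c[k+1,:6]=255
        t.append(c)
    cv2.imwrite(o,np.vstack([np.hstack(t[:3]),np.hstack(t[3:])]))
sheet("pics/top0.png",[(184,242),(266,236),(196,178),(344,178),(348,231),(266,179)],"pics/tops.png")
sheet("pics/scene0.png",[(286,156),(243,216),(341,183),(251,318),(186,298),(306,240)],"pics/scs.png")
E
```

```text
(no output)
```

View pics/tops.png

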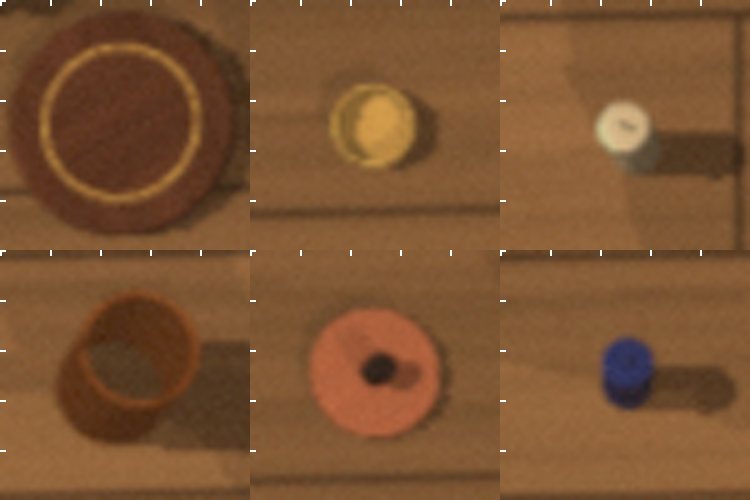

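View pics/scs.png

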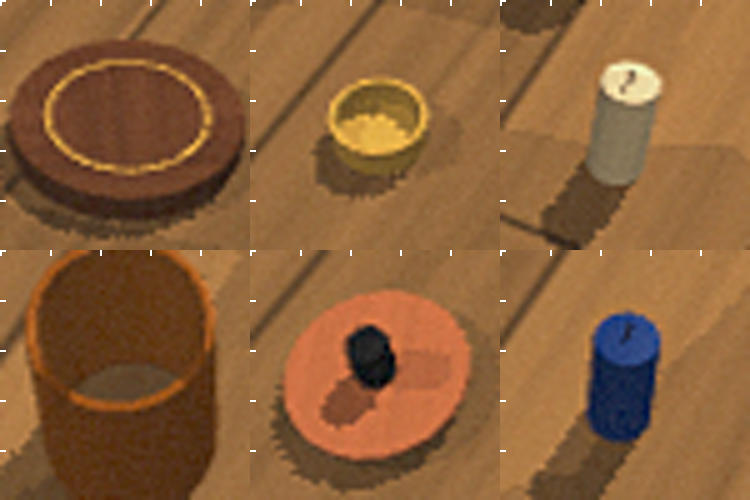

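```bash
cat > h.py <<'E'
import numpy as np
C={n:np.load(n+".npz") for n in("scene","top")}
def px(n,u,v,z,K=None,T=None):
    K=C[n]["K"] if K is None else K; T=C[n]["T"] if T is None else T
    d=T[:3,:3]@np.linalg.solve(K,[u,v,1]); return (T[:3,3]+d*(z-T[2,3])/d[2])[:2]
E
python3 - <<'E'
from h import *
D=dict(stand=(183.2,241.4,286.6,154.2,.018),dish=(265.6,236,243.6,214.2,.018),ivory=(195.8,178.4,342.2,174.6,.06),
chim=(347,173,250.4,307.4,.1),cap=(348.2,230.4,186.4,297.8,.012),blue=(266.6,176.8,306.2,233,.06),
gob=(413,212,127,352,.15),mill=(119,202,347,98,.145))
for k,(a,b,c,d,z) in D.items():
    print(k,px("top",a-.4,b-.4,z).round(4),px("scene",c-.4,d-.4,z).round(4))
E
```

```text
stand [0.446  0.2454] [0.4479 0.2451]
dish [0.4567 0.0086] [0.4582 0.0087]
ivory [0.6208 0.2046] [0.6219 0.2048]
chim [ 0.6185 -0.2212] [ 0.6212 -0.2201]
cap [ 0.4689 -0.2322] [ 0.4709 -0.2311]
blue [0.6218 0.0026] [0.6238 0.0022]
gob [ 0.4962 -0.382 ] [ 0.5123 -0.3916]
mill [0.5393 0.3954] [0.5464 0.3846]
```

```bash
python3 steer.py '[0, 0, 0, 0.109, 0, 0, 0, 0.109, 0, 0, 0, 0.109, 0.018, -0.036, 0, 0, 0.018, -0.036, 0, 0]'; python3 steer.py '[0.018, -0.036, 0, 0, 0.018, -0.036, 0, 0, 0.018, -0.036, 0, 0, 0.018, -0.036, 0, 0, 0.018, -0.036, 0, 0]'; python3 steer.py '[0.018, -0.036, 0, 0, 0.018, -0.036, 0, 0, 0.018, -0.036, 0, 0, 0.018, -0.036, 0, 0, 0.018, -0.036, 0, 0]'
```

```text
clock: 0.52
position: [0.2203, -0.4729, 0.2522]
ee_rot: [-0.001, 1.0, -0.002, -0.0]
contact_force: [1.0, 0.6, -0.3]
width: 0.0853
gripper_force: 0.0
clock: 0.93
position: [0.3108, -0.2906, 0.253]
ee_rot: [-0.0, 1.0, -0.001, -0.0]
contact_force: [0.2, 1.0, -0.4]
width: 0.085
gripper_force: 0.0
clock: 1.35
position: [0.4008, -0.1106, 0.2532]
ee_rot: [0.0, 1.0, -0.0, 0.0]
contact_force: [1.1, -0.5, -0.1]
width: 0.0854
gripper_force: 0.0
```

```bash
python3 steer.py '[0.0142, -0.0298, 0, 0, 0.0142, -0.0298, 0, 0, 0.0142, -0.0298, 0, 0, 0.0141, -0.0299, 0, 0, 0, 0, 0.03, 0]'; python3 steer.py '[0, 0, 0.04, 0, 0, 0, 0.03, 0, 0, 0, 0.02, 0, 0, 0, 0, 0]' 0.07; python3 - <<'E'
from rig import manip
import cv2,numpy as np
s=manip.get_state();d=manip.get_image("wrist");cv2.imwrite("pics/w1.png",d["img"][:,:,::-1])
np.savez("wrist.npz",K=d["camera_matrix"],H=d["hand_eye"]);print(s["position"],s["ee_rot"],d["hand_eye"].round(3))
E
```

```text
clock: 1.77
position: [0.4634, 0.011, 0.2274]
ee_rot: [-0.001, 1.0, 0.002, 0.007]
contact_force: [1.9, -0.5, 0.1]
width: 0.0851
gripper_force: 0.0
clock: 2.1
position: [0.4537, 0.0073, 0.1292]
ee_rot: [-0.001, 1.0, 0.0, -0.005]
contact_force: [-0.4, -0.7, 0.2]
width: 0.0701
gripper_force: 0.0
[0.45366124 0.00733459 0.12917383] [-6.42014261e-04  9.99987077e-01  1.19802576e-04 -5.04177695e-03] [[-0.001 -0.948 -0.319  0.081]
 [ 1.    -0.    -0.001 -0.001]
 [ 0.    -0.319  0.948 -0.122]
 [ 0.     0.     0.     1.   ]]
```

View pics/w1.png

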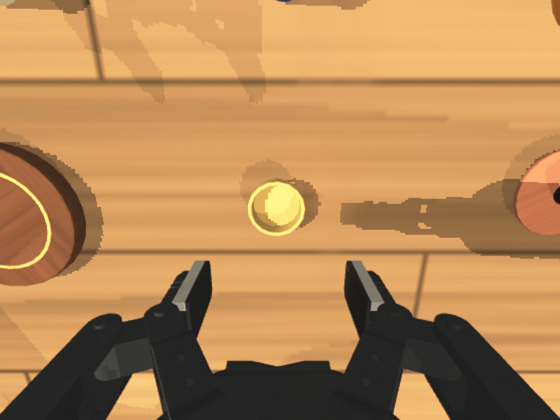

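```bash
cat >> h.py <<'E'
from scipy.spatial.transform import Rotation as R
def wrist(s,u,v,z):
    w=np.load("wrist.npz");T=np.eye(4);q=np.array(s["ee_rot"])
    T[:3,:3]=R.from_quat(q[[1,2,3,0]]).as_matrix();T[:3,3]=s["position"]
    return px(None,u,v,z,w["K"],T@w["H"])
E
python3 - <<'E'
from h import *
s=dict(ee_rot=[-6.42014261e-04,9.99987077e-01,1.19802576e-04,-5.04177695e-03],position=[0.45366124,0.00733459,0.12917383])
print(wrist(s,276,208,.018))
from rig import manip
s=manip.get_state();print(s["position"],s["ee_rot"])
E
```

```text
[0.45660525 0.01017506]
[0.45548316 0.00697568 0.13138516] [-3.64535538e-04  9.99995682e-01 -3.13113117e-05 -2.91596082e-03]
```

```bash
python3 steer.py '[0, 0, 0.035, 0, 0, 0, 0.035, 0, 0, 0, 0.025, 0, 0, 0, 0.01, 0, 0, 0, 0, 0]'; python3 steer.py '[0, 0, 0, 0, 0, 0, 0, 0, 0, 0, 0, 0, 0, 0, 0, 0, 0, 0, 0, 0]' 0.03 30
```

```text
clock: 2.57
position: [0.4571, 0.0065, 0.0275]
ee_rot: [-0.0, 1.0, -0.0, -0.001]
contact_force: [-0.2, -0.3, -1.1]
width: 0.0701
gripper_force: 0.0
clock: 2.98
position: [0.4593, 0.0064, 0.0304]
ee_rot: [0.0, 1.0, -0.0, 0.002]
contact_force: [-1.6, 1.2, 6.9]
width: 0.0461
gripper_force: 30.6
```

```bash
python3 steer.py '[0, 0, -0.01, 0, 0, 0, -0.02, 0, 0, 0, -0.035, 0, 0, 0, -0.035, 0, 0, 0, -0.01, 0]'; python3 steer.py '[0, 0, 0, 0, 0, 0, 0, 0, 0, 0, 0, 0]'; python3 - <<'E'
from rig import manip
import cv2,numpy as np
s=manip.get_state();d=manip.get_image("wrist");cv2.imwrite("pics/w2.png",d["img"][140:380,140:420,::-1].repeat(2,0).repeat(2,1))
print(s["position"],s["ee_rot"],s["contact_force"])
E
```

```text
clock: 3.4
position: [0.4606, 0.0062, 0.1439]
ee_rot: [0.001, 1.0, -0.0, 0.005]
contact_force: [0.8, -0.6, -0.6]
width: 0.0457
gripper_force: 31.2
clock: 3.65
position: [0.4564, 0.0067, 0.1377]
ee_rot: [-0.0, 1.0, -0.0, -0.001]
contact_force: [-0.4, 0.5, -2.3]
width: 0.0462
gripper_force: 31.2
[0.45642956 0.00672814 0.13766029] [-2.92865663e-05  9.99999729e-01 -1.11150056e-04 -7.27685240e-04] [-0.39339825  0.47663295 -2.3420966 ]
```

View pics/w2.png

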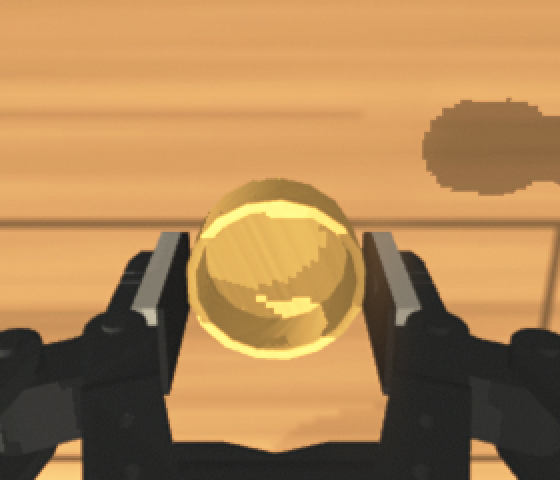

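```bash
python3 - <<'E'
from h import *
from rig import manip
s=dict(ee_rot=[0,1,-1.1e-4,-7.27e-4],position=[0.45642956,0.00672814,0.13766029])
for z in(.122,.126,.13):print(wrist(s,278.5,280,z))
s=manip.get_state();print(s["position"],s["contact_force"])
E
```

```text
[0.45122304 0.00754441]
[0.45374477 0.00755357]
[0.4562665  0.00756273]
[0.45618277 0.00675842 0.13717847] [-0.17161618  0.09769065 -1.39502852]
```

```bash
python3 steer.py '[-0.002, -0.03, 0, 0, -0.002, -0.04, 0, 0, -0.002, -0.04, 0, 0, -0.002, -0.04, 0, 0, 0, -0.04, 0, 0]'; python3 steer.py '[0, -0.03, 0, 0, 0, -0.018, 0, 0, 0, 0, 0.02, 0, 0, 0, 0.02, 0, 0, 0, 0.02, 0]'; python3 steer.py '[0, 0, 0.01, 0, 0, 0, 0.006, 0, 0, 0, 0, 0, 0, 0, 0, 0]'
```

```text
clock: 4.12
position: [0.4477, 0.1979, 0.1366]
ee_rot: [0.001, 1.0, -0.0, -0.002]
contact_force: [1.0, -0.7, -1.0]
width: 0.0465
gripper_force: 31.3
clock: 4.53
position: [0.4484, 0.245, 0.0761]
ee_rot: [0.001, 1.0, 0.001, -0.001]
contact_force: [-0.4, -0.0, -0.2]
width: 0.0459
gripper_force: 31.3
clock: 4.87
position: [0.4496, 0.2445, 0.0621]
ee_rot: [0.0, 1.0, -0.0, -0.0]
contact_force: [-0.1, 0.1, -1.1]
width: 0.0461
gripper_force: 31.3
```

```bash
for i in 1; do python3 steer.py '[0, 0, 0.005, 0, 0, 0, 0.004, 0, 0, 0, 0.003, 0, 0, 0, 0, 0, 0, 0, 0, 0]'; python3 steer.py '[0, 0, 0.002, 0, 0, 0, 0, 0, 0, 0, 0, 0]'; done
```

```text
clock: 5.28
position: [0.4494, 0.2446, 0.0503]
ee_rot: [0.0, 1.0, -0.0, 0.0]
contact_force: [0.3, 0.2, -1.1]
width: 0.0459
gripper_force: 31.3
clock: 5.53
position: [0.4498, 0.2448, 0.0485]
ee_rot: [-0.0, 1.0, -0.0, 0.0]
contact_force: [0.1, -0.2, 0.2]
width: 0.0458
gripper_force: 31.3
```

```bash
python3 steer.py '[0, 0, 0.001, 0, 0, 0, 0, 0, 0, 0, 0, 0]'; python3 steer.py '[0, 0, 0, 0, 0, 0, 0, 0, 0, 0, 0, 0, 0, 0, 0, 0]' 0.07; python3 steer.py '[0, 0, -0.015, 0, 0, 0, -0.03, 0, 0, 0, -0.04, 0, 0, 0, -0.02, 0, 0, 0, 0, 0]';python3 steer.py '[0.025, 0, 0, 0, 0.025, 0, 0, 0, 0, 0, 0, 0]'; python3 - <<'E'
from rig import manip
import cv2,numpy as np
s=manip.get_state();d=manip.get_image("wrist");cv2.imwrite("pics/w3.png",d["img"][:,:,::-1])
print(s["position"].tolist(),s["ee_rot"].tolist(),s["contact_force"])
E
```

```text
clock: 5.78
position: [0.4498, 0.2448, 0.0484]
ee_rot: [-0.0, 1.0, -0.0, 0.001]
contact_force: [-1.2, -0.5, 7.5]
width: 0.0458
gripper_force: 31.9
clock: 6.12
position: [0.4493, 0.2446, 0.0471]
ee_rot: [0.0, 1.0, -0.0, -0.0]
contact_force: [1.0, -0.8, 0.1]
width: 0.07
gripper_force: 0.0
clock: 6.53
position: [0.4525, 0.2459, 0.157]
ee_rot: [-0.002, 1.0, -0.0, 0.005]
contact_force: [1.1, 0.6, -0.1]
width: 0.0698
gripper_force: 0.0
clock: 6.78
position: [0.5041, 0.2448, 0.1517]
ee_rot: [-0.0, 1.0, -0.001, 0.002]
contact_force: [1.0, 0.0, 0.4]
width: 0.0697
gripper_force: 0.0
[0.5040526135904732, 0.24478115729801495, 0.15173765473696074] [-0.0002627400031933443, 0.9999968530199386, -0.0005592313090666902, 0.002431497121732745] [0.98945323 0.02063263 0.36302369]
```

View pics/w3.png

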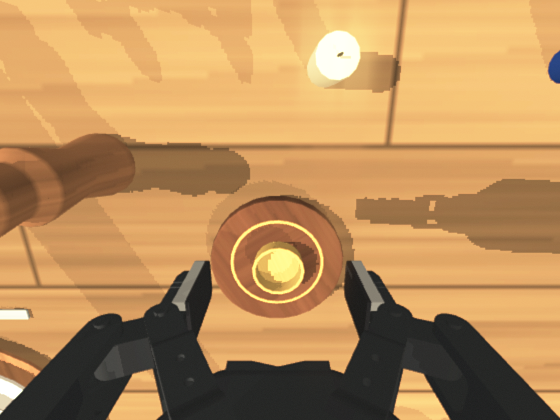

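```bash
python3 - <<'E'
from h import *
s=dict(position=[0.50405,0.24478,0.15174],ee_rot=[-0.00026,0.999997,-0.00056,0.00243])
print(wrist(s,277,262,.018),wrist(s,278,269,.036),wrist(s,338,55,.06))
from rig import manip
s=manip.get_state();print(s["position"],s["clock"])
E
```

```text
[0.44571688 0.24691747] [0.4482989 0.2459377] [0.62034287 0.20639866]
[0.50117682 0.2445084  0.15119444] 6.8333
```

```bash
python3 steer.py '[0.03, 0.01, 0, 0, 0.03, 0.01, 0, 0, 0.03, 0.01, 0, 0, 0.0315, 0.01, 0, 0, 0, 0, 0, 0]' 0.06; python3 steer.py '[0, 0, 0.03, 0, 0, 0, 0.04, 0, 0, 0, 0.025, 0, 0, 0, 0.01, 0, 0, 0, 0, 0]'; python3 steer.py '[0, 0, 0, 0, 0, 0, 0, 0]'; python3 steer.py '[0, 0, 0, 0, 0, 0, 0, 0, 0, 0, 0, 0, 0, 0, 0, 0, 0, 0, 0, 0]' 0.02 20
```

```text
clock: 7.25
position: [0.6259, 0.2024, 0.1507]
ee_rot: [0.001, 1.0, -0.001, 0.002]
contact_force: [1.2, 0.5, 1.0]
width: 0.0598
gripper_force: 0.0
clock: 7.67
position: [0.6174, 0.2042, 0.0436]
ee_rot: [0.001, 1.0, -0.0, -0.004]
contact_force: [-1.0, 0.2, 0.3]
width: 0.0601
gripper_force: 0.0
clock: 7.83
position: [0.622, 0.2051, 0.049]
ee_rot: [-0.0, 1.0, -0.0, 0.002]
contact_force: [-0.7, 0.0, 0.0]
width: 0.0598
gripper_force: 0.0
clock: 8.25
position: [0.6219, 0.2049, 0.0489]
ee_rot: [-0.0, 1.0, -0.0, 0.001]
contact_force: [-1.4, -0.6, 6.2]
width: 0.0294
gripper_force: 21.5
```

```bash
python3 steer.py '[0, 0, -0.01, 0, 0, 0, -0.02, 0, 0, 0, -0.02, 0, 0, 0, -0.01, 0, -0.015, -0.003, 0, 0]'; python3 steer.py '[-0.03, -0.007, 0, 0, -0.035, -0.008, 0, 0, -0.035, -0.008, 0, 0, -0.03, -0.008, 0, 0, -0.02, -0.0045, 0, 0]';python3 steer.py '[-0.008, -0.002, 0, 0, 0, 0, 0, 0, 0, 0, 0, 0, 0, 0, 0, 0]'; python3 - <<'E'
from rig import manip
import cv2,numpy as np
s=manip.get_state();d=manip.get_image("wrist");cv2.imwrite("pics/w4.png",d["img"][180:400,140:420,::-1].repeat(2,0).repeat(2,1))
print(s["position"].tolist(),s["ee_rot"].tolist(),s["contact_force"])
E
```

```text
clock: 8.67
position: [0.6106, 0.2076, 0.1107]
ee_rot: [-0.001, 1.0, -0.001, 0.005]
contact_force: [0.9, 0.6, 0.1]
width: 0.0294
gripper_force: 21.1
clock: 9.08
position: [0.4519, 0.2431, 0.1071]
ee_rot: [0.0, 1.0, 0.0, -0.002]
contact_force: [-0.3, 0.2, -0.4]
width: 0.0294
gripper_force: 21.0
clock: 9.42
position: [0.4501, 0.2452, 0.1076]
ee_rot: [-0.0, 1.0, -0.0, 0.001]
contact_force: [-0.1, -0.7, -1.8]
width: 0.0289
gripper_force: 21.0
[0.4500688125573195, 0.24523254751771772, 0.10759175692325317] [-0.00018466672057220902, 0.9999991811595782, -0.0002888229620132698, 0.0012329475545361569] [-0.05286426 -0.66114452 -1.75279738]
```

View pics/w4.png

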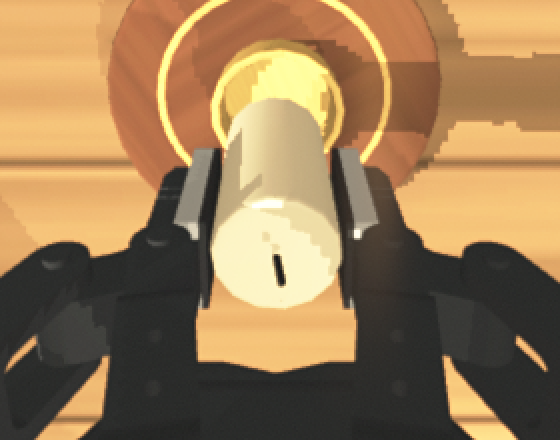

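```bash
python3 - <<'E'
from h import *
s=dict(position=[0.45007,0.24523,0.10759],ee_rot=[-0.00018,0.9999992,-0.00029,0.00123])
print(wrist(s,279.5,306.5,.1187),wrist(s,278.5,180+49,.0587)-[.015,0],"dish",wrist(s,279,180+25,.036)-[.024,0])
from rig import manip
s=manip.get_state();print(s["position"],s["clock"])
E
```

```text
[0.44801625 0.2456541 ] [0.44596578 0.24598612] dish [0.44560197 0.24559389]
[0.45004437 0.24512843 0.10748773] 9.4667
```

```bash
python3 steer.py '[0, 0, 0.012, 0, 0, 0, 0.01, 0, 0, 0, 0.008, 0, 0, 0, 0.003, 0, 0, 0, 0, 0]'; python3 steer.py '[0, 0, 0.002, 0, 0, 0, 0, 0, 0, 0, 0.0015, 0, 0, 0, 0, 0, 0, 0, 0, 0]'
```

```text
clock: 9.88
position: [0.4476, 0.2447, 0.073]
ee_rot: [0.001, 1.0, -0.0, -0.001]
contact_force: [-0.3, 0.4, -0.1]
width: 0.0294
gripper_force: 21.1
clock: 10.3
position: [0.4481, 0.2452, 0.071]
ee_rot: [-0.0, 1.0, -0.0, 0.0]
contact_force: [0.8, -0.8, -0.8]
width: 0.029
gripper_force: 21.1
```

```bash
python3 steer.py '[0, 0, 0.0012, 0, 0, 0, 0, 0, 0, 0, 0, 0]'
```

```text
clock: 10.55
position: [0.4482, 0.2453, 0.0709]
ee_rot: [-0.0, 1.0, 0.0, 0.001]
contact_force: [-2.0, 0.0, 7.9]
width: 0.0295
gripper_force: 21.7
```

```bash
python3 steer.py '[0, 0, 0.001, 0, 0, 0, 0, 0, 0, 0, 0, 0]'
```

```text
clock: 10.8
position: [0.4482, 0.2454, 0.0708]
ee_rot: [-0.0, 1.0, 0.0, 0.001]
contact_force: [-3.7, -0.5, 14.4]
width: 0.0294
gripper_force: 22.2
```

```bash
python3 steer.py '[0, 0, -0.0015, 0, 0, 0, 0, 0]'; python3 steer.py '[0, 0, 0, 0, 0, 0, 0, 0, 0, 0, 0, 0, 0, 0, 0, 0]' 0.06; python3 steer.py '[0, 0, -0.015, 0, 0, 0, -0.035, 0, 0, 0, -0.035, 0, 0, 0, -0.015, 0, 0, 0, 0, 0]';python3 steer.py '[0.03, 0, 0, 0, 0.03, 0, 0, 0, 0, 0, 0, 0, 0, 0, 0, 0]'; python3 - <<'E'
from rig import manip
import cv2,numpy as np
s=manip.get_state();d=manip.get_image("wrist");cv2.imwrite("pics/w5.png",d["img"][160:380,140:420,::-1].repeat(2,0).repeat(2,1))
print(s["position"].tolist(),s["ee_rot"].tolist(),s["contact_force"])
E
```

```text
clock: 10.97
position: [0.4483, 0.2454, 0.0708]
ee_rot: [-0.0, 1.0, -0.0, 0.001]
contact_force: [-0.4, 0.4, 8.4]
width: 0.0293
gripper_force: 21.6
clock: 11.3
position: [0.4478, 0.2451, 0.0697]
ee_rot: [0.0, 1.0, -0.0, -0.0]
contact_force: [0.3, -0.9, 0.2]
width: 0.0601
gripper_force: 0.0
clock: 11.72
position: [0.4505, 0.2461, 0.174]
ee_rot: [-0.001, 1.0, -0.0, 0.004]
contact_force: [0.4, -0.2, 0.4]
width: 0.06
gripper_force: 0.0
clock: 12.05
position: [0.5086, 0.2448, 0.1685]
ee_rot: [0.0, 1.0, -0.001, -0.001]
contact_force: [-1.1, 0.3, -0.2]
width: 0.0602
gripper_force: 0.0
[0.5085647221163336, 0.24477787260742992, 0.1684968292015941] [0.0003816167504725392, 0.9999991905317966, -0.0006672137158389737, -0.0010139675856014007] [-1.12385429  0.31236052 -0.20279033]
```

View pics/w5.png

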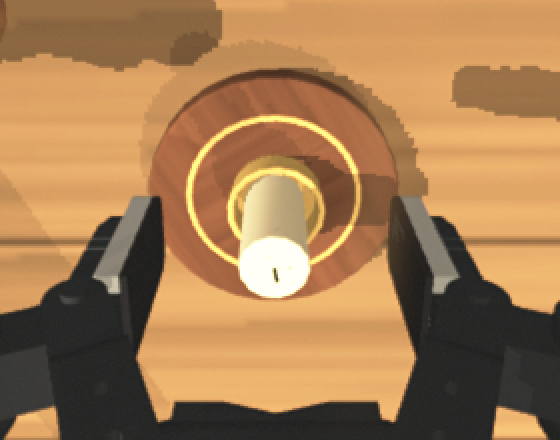

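```bash
python3 - <<'E'
from h import *
s=dict(position=[0.50856,0.24478,0.1685],ee_rot=[0.00038,0.9999992,-0.00067,-0.00101])
print(wrist(s,277,293.5,.082),"dish",wrist(s,278,261,.036),"stand",wrist(s,140+273/2,160+191/2,.018))
E
python3 steer.py '[0.01, 0.036, 0, 0, 0.01, 0.036, 0, 0, 0.01, 0.036, 0, 0, 0.01, 0.036, 0, 0, 0.01, 0.036, 0, 0]' 0.085
python3 steer.py '[0.01, 0.036, 0, 0, 0.01, 0.036, 0, 0, 0.01, 0.036, 0, 0, 0.01, 0.036, 0, 0, 0, 0.036, 0, 0]'
python3 steer.py '[0, 0.036, 0, 0, 0, 0.025, 0, 0, 0, 0, 0, 0, 0, 0, 0, 0, 0, 0, 0, 0]'; python3 - <<'E'
from rig import manip
import cv2,numpy as np
s=manip.get_state();d=manip.get_image("wrist");cv2.imwrite("pics/w6.png",d["img"][:,:,::-1])
print(s["position"].tolist(),s["ee_rot"].tolist(),s["contact_force"])
E
```

```text
[0.44573423 0.24668403] dish [0.45086373 0.24578062] stand [0.44740539 0.24731452]
clock: 12.52
position: [0.5562, 0.0641, 0.1693]
ee_rot: [-0.0, 1.0, 0.0, -0.001]
contact_force: [-1.0, 0.6, -0.5]
width: 0.0852
gripper_force: 0.0
clock: 12.93
position: [0.598, -0.116, 0.1693]
ee_rot: [-0.0, 1.0, 0.0, -0.0]
contact_force: [0.2, -0.3, -0.5]
width: 0.0851
gripper_force: 0.0
clock: 13.35
position: [0.5967, -0.1747, 0.1694]
ee_rot: [-0.001, 1.0, -0.0, -0.001]
contact_force: [0.5, -0.2, 0.1]
width: 0.0852
gripper_force: 0.0
[0.596711333568309, -0.17468455117976167, 0.1694030643374317] [-0.0008337875882633112, 0.9999991400272271, -0.00014138450832920397, -0.001002373924626809] [ 0.45070483 -0.2260712   0.14571963]
```

View pics/w6.png

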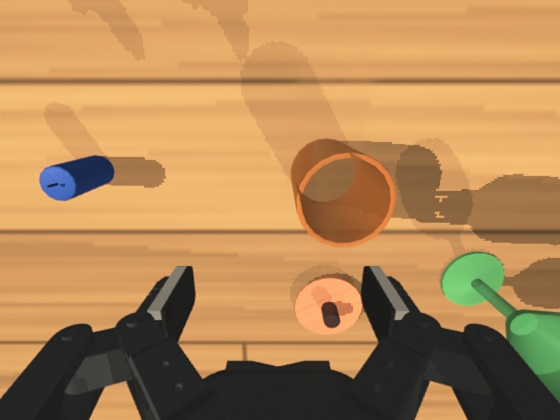

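```bash
python3 - <<'E'
from h import *
s=dict(position=[0.59671,-0.17468,0.1694],ee_rot=[-0.00083,0.9999991,-0.00014,-0.001])
print(wrist(s,347,200,.1),wrist(s,328,306,.012))
from rig import manip
s=manip.get_state();print(s["position"])
E
```

```text
[ 0.62022281 -0.22051545] [ 0.46824192 -0.22991031]
[ 0.59696835 -0.17430907  0.16962301]
```

```bash
python3 steer.py '[0.011, 0.023, 0, 0, 0.011, 0.0235, 0, 0, 0, 0, 0, 0, 0, 0, 0, 0, 0, 0, 0, 0]'; python3 steer.py '[0, 0, 0.015, 0, 0, 0, 0.025, 0, 0, 0, 0.025, 0, 0, 0, 0.015, 0, 0, 0, 0.008, 0]'; python3 steer.py '[0, 0, 0, 0, 0, 0, 0, 0]'; python3 steer.py '[0, 0, 0, 0, 0, 0, 0, 0, 0, 0, 0, 0, 0, 0, 0, 0, 0, 0, 0, 0]' 0.055 40
```

```text
clock: 13.82
position: [0.6194, -0.2206, 0.1698]
ee_rot: [-0.001, 1.0, 0.001, -0.001]
contact_force: [-0.2, -0.8, -0.6]
width: 0.0851
gripper_force: 0.0
clock: 14.23
position: [0.6179, -0.2198, 0.0797]
ee_rot: [-0.001, 1.0, 0.001, -0.002]
contact_force: [0.3, -0.2, -1.2]
width: 0.0849
gripper_force: 0.0
clock: 14.4
position: [0.6199, -0.2215, 0.0825]
ee_rot: [-0.0, 1.0, 0.0, 0.0]
contact_force: [0.8, -0.5, 0.1]
width: 0.0851
gripper_force: 0.0
clock: 14.82
position: [0.6209, -0.2223, 0.0841]
ee_rot: [0.0, 1.0, -0.0, 0.002]
contact_force: [0.6, 1.7, 5.4]
width: 0.0663
gripper_force: 44.9
```

```bash
python3 steer.py '[0, 0, -0.01, 0, 0, 0, -0.025, 0, 0, 0, -0.035, 0, 0, 0, -0.035, 0, 0, 0, -0.02, 0]'; python3 steer.py '[-0.006, -0.018, 0, 0, -0.012, -0.034, 0, 0, -0.013, -0.035, 0, 0, -0.013, -0.035, 0, 0, -0.013, -0.035, 0, 0]';  python3 steer.py '[-0.013, -0.035, 0, 0, -0.013, -0.035, 0, 0, -0.013, -0.035, 0, 0, -0.013, -0.035, 0, 0, -0.013, -0.035, 0, 0]'; python3 steer.py '[-0.013, -0.035, 0, 0, -0.012, -0.034, 0, 0, -0.01, -0.03, 0, 0, -0.006, -0.018, 0, 0, 0, -0.005, 0, 0]'; python3 steer.py '[0, 0, 0, 0, 0, 0, 0, 0, 0, 0, 0, 0]';python3 - <<'E'
from rig import manip
import cv2,numpy as np
s=manip.get_state();d=manip.get_image("wrist");a=d["img"][180:400,140:420,::-1].repeat(2,0).repeat(2,1)
b=manip.get_image("scene")["img"][40:260,180:400,::-1].repeat(2,0).repeat(2,1)
cv2.imwrite("pics/w7.png",a);cv2.imwrite("pics/s7.png",b)
print(s["position"].tolist(),s["ee_rot"].tolist(),s["contact_force"])
E
```

```text
clock: 15.23
position: [0.6209, -0.2233, 0.2116]
ee_rot: [0.002, 1.0, -0.0, 0.002]
contact_force: [0.7, 0.9, -2.0]
width: 0.0657
gripper_force: 45.5
clock: 15.65
position: [0.5618, -0.0645, 0.2073]
ee_rot: [0.0, 1.0, -0.001, -0.0]
contact_force: [-0.7, 0.2, -2.7]
width: 0.0661
gripper_force: 45.5
clock: 16.07
position: [0.4969, 0.1107, 0.2075]
ee_rot: [0.0, 1.0, -0.0, 0.0]
contact_force: [0.5, 0.4, -1.6]
width: 0.0658
gripper_force: 45.5
clock: 16.48
position: [0.4552, 0.2341, 0.2075]
ee_rot: [-0.0, 1.0, 0.002, -0.0]
contact_force: [0.8, -0.8, -1.5]
width: 0.066
gripper_force: 45.5
clock: 16.73
position: [0.4574, 0.2304, 0.2071]
ee_rot: [0.001, 1.0, -0.001, 0.0]
contact_force: [0.1, 1.4, -1.7]
width: 0.0662
gripper_force: 45.5
[0.45744090869468074, 0.23041532354033786, 0.20712215352761013] [0.0005322985801919691, 0.9999996564537232, -0.0006158629440165257, 0.00015640809231453815] [ 0.07600495  1.35199183 -1.69671751]
```

View pics/w7.png

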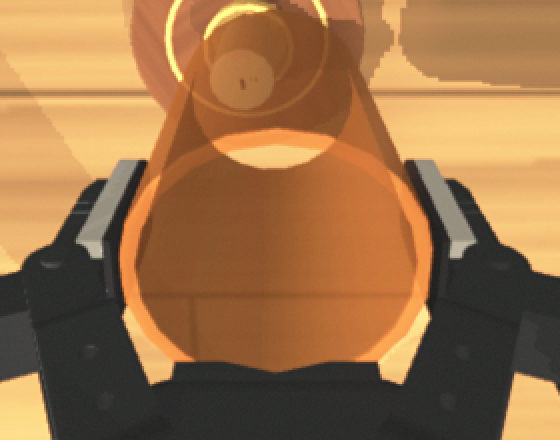

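View pics/s7.png

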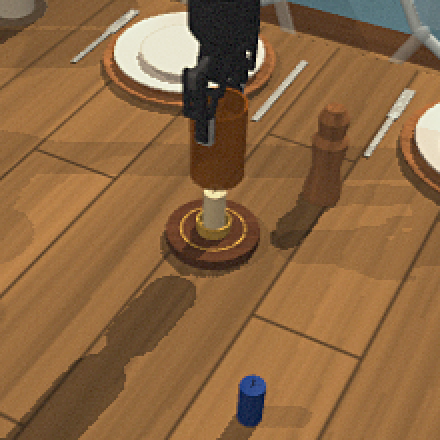

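```bash
python3 - <<'E'
from h import *
s=dict(position=[0.45744,0.23042,0.20712],ee_rot=[0.00053,0.9999997,-0.00062,0.00016])
print("mouth",wrist(s,276,225,.1236),"top",wrist(s,278,307.5,.2236),"candle",wrist(s,261,220,.082))
print("circle",wrist(s,140+247/2,180+36/2,.018))
print(px("scene",180+215/2,40+188/2,.082))
from rig import manip
s=manip.get_state();print(s["position"],s["clock"])
E
```

```text
mouth [0.45720792 0.23287833] top [0.45893372 0.23153905] candle [0.44556467 0.2466209 ]
circle [0.44738325 0.24722832]
[0.44713867 0.24985225]
[0.45747621 0.23038889 0.20705516] 16.8333
```

```bash
python3 steer.py '[-0.005, -0.007, 0, 0, -0.0045, -0.0075, 0, 0, 0, 0, 0, 0, 0, 0, 0, 0, 0, 0, 0, 0]'; python3 steer.py '[0, 0, 0.01, 0, 0, 0, 0.01, 0, 0, 0, 0.012, 0, 0, 0, 0.012, 0, 0, 0, 0.01, 0]';python3 steer.py '[0, 0, 0.008, 0, 0, 0, 0.006, 0, 0, 0, 0.004, 0, 0, 0, 0, 0, 0, 0, 0, 0]'
```

```text
clock: 17.25
position: [0.4474, 0.2462, 0.2071]
ee_rot: [0.0, 1.0, 0.0, 0.0]
contact_force: [-0.5, 0.3, -2.1]
width: 0.0663
gripper_force: 45.5
clock: 17.67
position: [0.4467, 0.2457, 0.1511]
ee_rot: [0.001, 1.0, -0.0, -0.001]
contact_force: [-0.1, -0.9, -1.9]
width: 0.0661
gripper_force: 45.6
clock: 18.08
position: [0.4476, 0.2462, 0.1351]
ee_rot: [0.0, 1.0, -0.0, 0.0]
contact_force: [-0.5, -0.7, -1.0]
width: 0.0662
gripper_force: 45.5
```

```bash
python3 steer.py '[0, 0, 0.005, 0, 0, 0, 0.005, 0, 0, 0, 0.004, 0, 0, 0, 0.004, 0, 0, 0, 0, 0]';python3 steer.py '[0, 0, 0.004, 0, 0, 0, 0.003, 0, 0, 0, 0.003, 0, 0, 0, 0, 0, 0, 0, 0, 0]'
```

```text
clock: 18.5
position: [0.4468, 0.2459, 0.1161]
ee_rot: [0.0, 1.0, -0.0, -0.001]
contact_force: [-0.2, 0.4, -2.4]
width: 0.0662
gripper_force: 45.5
clock: 18.92
position: [0.4473, 0.2461, 0.1068]
ee_rot: [0.0, 1.0, -0.0, -0.0]
contact_force: [-0.4, 1.6, -2.8]
width: 0.0663
gripper_force: 45.6
```

```bash
python3 steer.py '[0, 0, 0.003, 0, 0, 0, 0.001, 0, 0, 0, 0.001, 0, 0, 0, 0, 0, 0, 0, 0, 0]';python3 steer.py '[0, 0, 0.001, 0, 0, 0, 0, 0, 0, 0, 0, 0]'
```

```text
clock: 19.33
position: [0.4475, 0.2461, 0.1021]
ee_rot: [0.0, 1.0, -0.0, 0.0]
contact_force: [-0.1, -0.0, -1.4]
width: 0.0662
gripper_force: 45.6
clock: 19.58
position: [0.4477, 0.2462, 0.102]
ee_rot: [-0.0, 1.0, -0.0, 0.0]
contact_force: [-1.3, 0.0, 4.5]
width: 0.0662
gripper_force: 46.1
```

```bash
python3 steer.py '[0, 0, 0, 0, 0, 0, 0, 0, 0, 0, 0, 0, 0, 0, 0, 0, 0, 0, 0, 0]' 0.085; python3 steer.py '[0, 0, -0.01, 0, 0, 0, -0.02, 0, 0, 0, -0.03, 0, 0, 0, -0.03, 0, 0, 0, -0.01, 0]'; python3 steer.py '[0.03, 0, 0, 0, 0.035, 0, 0, 0, 0, 0, 0, 0, 0, 0, 0, 0, 0, 0, 0, 0]';python3 - <<'E'
from rig import manip
import cv2,numpy as np
s=manip.get_state();d=manip.get_image("wrist");a=d["img"][160:360,140:420,::-1].repeat(2,0).repeat(2,1)
cv2.imwrite("pics/w8.png",a)
print(s["position"].tolist(),s["ee_rot"].tolist(),s["contact_force"])
E
```

```text
clock: 20.0
position: [0.4474, 0.2461, 0.1009]
ee_rot: [0.0, 1.0, -0.0, -0.0]
contact_force: [-0.2, -0.1, -0.9]
width: 0.0852
gripper_force: 0.0
clock: 20.42
position: [0.4496, 0.247, 0.2059]
ee_rot: [-0.001, 1.0, -0.0, 0.004]
contact_force: [1.2, 0.5, 1.1]
width: 0.0854
gripper_force: 0.0
clock: 20.83
position: [0.5117, 0.2459, 0.2005]
ee_rot: [0.0, 1.0, -0.0, -0.001]
contact_force: [0.8, 0.6, 0.3]
width: 0.0849
gripper_force: 0.0
[0.5116949804011405, 0.24587554264135106, 0.20053627623606637] [0.0002888069256741295, 0.9999993581380825, -0.00026236296836759524, -0.0010637103250478238] [0.77752752 0.57914285 0.30399174]
```

View pics/w8.png

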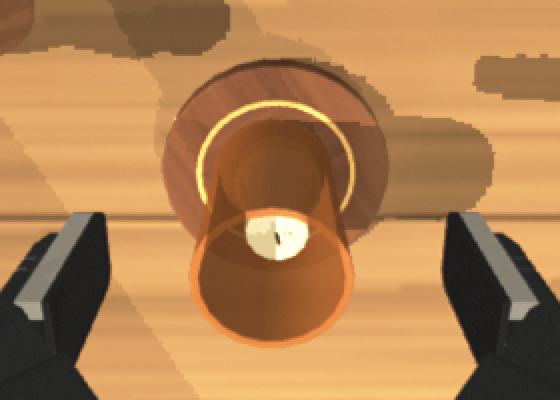

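```bash
python3 - <<'E'
from h import *
s=dict(position=[0.5117,0.24588,0.20054],ee_rot=[0.00029,0.9999994,-0.00026,-0.00106])
print("rim",wrist(s,276,299,.118))
E
python3 steer.py '[-0.003, 0.036, 0, 0, -0.003, 0.036, 0, 0, -0.003, 0.036, 0, 0, -0.003, 0.036, 0, 0, -0.003, 0.036, 0, 0]'
python3 steer.py '[-0.003, 0.036, 0, 0, -0.003, 0.036, 0, 0, -0.003, 0.036, 0, 0, -0.003, 0.036, 0, 0, -0.003, 0.036, 0, 0]' 0.05
python3 steer.py '[-0.003, 0.036, 0, 0, -0.003, 0.036, 0, 0, -0.003, 0.036, 0, 0, -0.003, 0.009, 0, 0, 0, 0, 0, 0]'
python3 steer.py '[0, 0, 0.02, 0, 0, 0, 0.03, 0, 0, 0, 0.02, 0, 0, 0, 0, 0, 0, 0, 0, 0]'
```

```text
rim [0.44632458 0.24856594]
clock: 21.3
position: [0.4956, 0.0652, 0.2011]
ee_rot: [0.0, 1.0, 0.001, -0.0]
contact_force: [-0.0, -0.3, 0.7]
width: 0.0845
gripper_force: 0.0
clock: 21.72
position: [0.4808, -0.1146, 0.2013]
ee_rot: [-0.0, 1.0, 0.0, -0.0]
contact_force: [0.3, 0.0, 1.4]
width: 0.05
gripper_force: 0.0
clock: 22.13
position: [0.4692, -0.2326, 0.201]
ee_rot: [0.0, 1.0, -0.002, -0.0]
contact_force: [-0.4, 0.5, -0.4]
width: 0.0497
gripper_force: 0.0
clock: 22.55
position: [0.4695, -0.2286, 0.1306]
ee_rot: [-0.001, 1.0, 0.001, -0.001]
contact_force: [-0.4, 0.2, 0.4]
width: 0.0501
gripper_force: 0.0
```

```bash
python3 - <<'E'
from rig import manip
from h import *
import cv2
s=manip.get_state();im=manip.get_image("wrist")["img"].astype(int)
r,g,b=im[...,0],im[...,1],im[...,2]
m=((r>150)&(r-g>70)&(b>60)&(abs(g-b)<60)).astype(np.uint8)
n,l,st,c=cv2.connectedComponentsWithStats(m);i=1+st[1:,4].argmax()
ct=max(cv2.findContours((l==i).astype(np.uint8),0,2)[0],key=len)
e=cv2.fitEllipse(cv2.convexHull(ct));print(e,st[i],wrist(s,*e[0],.012),s["position"])
E
```

```text
((286.29718017578125, 202.7892303466797), (65.12344360351562, 87.94269561767578), 120.60106658935547) [ 242  168   84   75 1375] [ 0.47556726 -0.23447446] [ 0.46952757 -0.22863414  0.13060175]
```

```bash
python3 steer.py '[0, 0.001, 0.025, 0, 0, 0, 0.03, 0, 0, 0, 0.025, 0, 0, 0, 0.008, 0, 0, 0, 0, 0]'; python3 steer.py '[0, 0, 0.004, 0, 0, 0, 0, 0, 0, 0, 0, 0]'
```

```text
clock: 23.02
position: [0.47, -0.2311, 0.0427]
ee_rot: [-0.001, 1.0, 0.0, -0.001]
contact_force: [0.0, 0.2, 0.4]
width: 0.0497
gripper_force: 0.0
clock: 23.27
position: [0.4714, -0.2324, 0.0406]
ee_rot: [0.001, 1.0, -0.0, 0.001]
contact_force: [0.2, 0.0, -0.0]
width: 0.0501
gripper_force: 0.0
```

```bash
python3 steer.py '[0, 0, 0.002, 0, 0, 0, 0, 0, 0, 0, 0, 0]'; python3 steer.py '[0, 0, 0, 0, 0, 0, 0, 0, 0, 0, 0, 0, 0, 0, 0, 0, 0, 0, 0, 0]' 0.005 40;  python3 steer.py '[0, 0, 0, 0, 0, 0, 0, 0]'
```

```text
clock: 23.52
position: [0.4705, -0.232, 0.0376]
ee_rot: [0.0, 1.0, -0.0, 0.0]
contact_force: [-0.7, 0.3, -0.2]
width: 0.0503
gripper_force: 0.0
clock: 23.93
position: [0.4704, -0.2319, 0.0373]
ee_rot: [0.0, 1.0, -0.0, 0.0]
contact_force: [-1.2, 0.1, 3.2]
width: 0.0168
gripper_force: 39.0
clock: 24.1
position: [0.4705, -0.232, 0.0373]
ee_rot: [0.0, 1.0, -0.0, 0.0]
contact_force: [-1.0, 0.4, 4.5]
width: 0.016
gripper_force: 39.1
```

```bash
python3 steer.py '[0, 0, -0.015, 0, 0, 0, -0.035, 0, 0, 0, -0.04, 0, 0, 0, -0.04, 0, 0, 0, -0.03, 0]'; python3 steer.py '[0, -0.02, 0, 0, -0.002, -0.036, 0, 0, -0.002, -0.036, 0, 0, -0.002, -0.036, 0, 0, -0.002, -0.036, 0, 0]'; python3 steer.py '[-0.002, -0.036, 0, 0, -0.002, -0.036, 0, 0, -0.002, -0.036, 0, 0, -0.002, -0.036, 0, 0, -0.002, -0.036, 0, 0]'; python3 steer.py '[-0.002, -0.036, 0, 0, -0.002, -0.036, 0, 0, -0.0005, -0.018, 0, 0, 0, -0.009, 0, 0, 0, 0, 0, 0]'; python3 steer.py '[0, 0, 0, 0, 0, 0, 0, 0, 0, 0, 0, 0]'; python3 - <<'E'
from rig import manip
import cv2
print(manip.get_state()["position"])
cv2.imwrite("pics/w9.png",manip.get_image("wrist")["img"][160:400,140:420,::-1].repeat(2,0).repeat(2,1))
E
```

```text
clock: 24.52
position: [0.4707, -0.2321, 0.1996]
ee_rot: [0.001, 1.0, -0.0, 0.001]
contact_force: [1.3, -0.6, -1.0]
width: 0.0162
gripper_force: 39.2
clock: 24.93
position: [0.4615, -0.0664, 0.1965]
ee_rot: [-0.0, 1.0, -0.001, -0.0]
contact_force: [0.3, -0.9, -1.4]
width: 0.0166
gripper_force: 39.3
clock: 25.35
position: [0.4515, 0.1138, 0.1966]
ee_rot: [0.0, 1.0, -0.0, -0.0]
contact_force: [0.4, -0.4, -0.6]
width: 0.0162
gripper_force: 39.3
clock: 25.77
position: [0.4476, 0.2125, 0.1964]
ee_rot: [0.0, 1.0, 0.001, -0.0]
contact_force: [0.4, 0.0, -2.0]
width: 0.0163
gripper_force: 39.4
clock: 26.02
position: [0.448, 0.2097, 0.1969]
ee_rot: [0.0, 1.0, -0.001, -0.0]
contact_force: [0.4, 0.0, -1.8]
width: 0.0161
gripper_force: 39.4
[0.44801803 0.20973076 0.19691224]
```

View pics/w9.png

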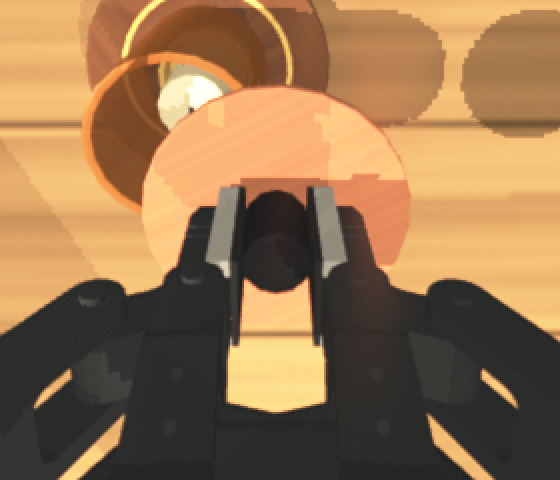

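```bash
python3 - <<'E'
from h import *
from rig import manip
s=manip.get_state()
print("cap",wrist(s,278,203,.1716)-[.038,0],"rim front",wrist(s,220.5,186,.118)-[.034,0],"rim left",wrist(s,140+82/2,160+140/2,.118)-[0,.034],s["position"])
E
```

```text
cap [0.44532229 0.21081039] rim front [0.44520066 0.25125848] rim left [0.44578383 0.24869383] [0.44805519 0.20982984 0.19701353]
```

```bash
python3 steer.py '[0, -0.013, 0, 0, 0, -0.014, 0, 0, 0, -0.01, 0, 0, 0, 0, 0, 0, 0, 0, 0, 0]'; python3 steer.py '[0, 0, 0.008, 0, 0, 0, 0.008, 0, 0, 0, 0.006, 0, 0, 0, 0.004, 0, 0, 0, 0, 0]'; python3 steer.py '[0, 0, 0.004, 0, 0, 0, 0.004, 0, 0, 0, 0.003, 0, 0, 0, 0.002, 0, 0, 0, 0, 0]'
```

```text
clock: 26.48
position: [0.448, 0.2478, 0.197]
ee_rot: [0.0, 1.0, 0.0, -0.0]
contact_force: [-0.3, -1.0, -1.2]
width: 0.0164
gripper_force: 39.5
clock: 26.9
position: [0.4471, 0.2475, 0.1696]
ee_rot: [0.001, 1.0, -0.0, -0.001]
contact_force: [-0.0, -0.2, -1.6]
width: 0.0166
gripper_force: 39.5
clock: 27.32
position: [0.4477, 0.2481, 0.1576]
ee_rot: [0.0, 1.0, -0.0, -0.0]
contact_force: [0.3, 0.2, -2.0]
width: 0.0164
gripper_force: 39.5
```

```bash
python3 steer.py '[0, 0.0005, 0.002, 0, 0, 0, 0.002, 0, 0, 0, 0.002, 0, 0, 0, 0, 0, 0, 0, 0, 0]'; python3 steer.py '[0, 0, 0.002, 0, 0, 0, 0.001, 0, 0, 0, 0, 0, 0, 0, 0, 0]'
```

```text
clock: 27.73
position: [0.4479, 0.2476, 0.1519]
ee_rot: [0.0, 1.0, -0.0, -0.0]
contact_force: [-0.0, -0.5, -0.7]
width: 0.0166
gripper_force: 39.5
clock: 28.07
position: [0.4479, 0.2476, 0.149]
ee_rot: [0.0, 1.0, -0.0, -0.0]
contact_force: [0.3, 0.6, -2.0]
width: 0.0163
gripper_force: 39.5
```

```bash
python3 steer.py '[0, 0, 0.001, 0, 0, 0, 0, 0, 0, 0, 0, 0]'
```

```text
clock: 28.32
position: [0.4479, 0.2476, 0.1481]
ee_rot: [0.0, 1.0, -0.0, 0.0]
contact_force: [-0.5, -0.1, -2.0]
width: 0.0162
gripper_force: 39.5
```

```bash
python3 steer.py '[0, 0, 0.001, 0, 0, 0, 0, 0, 0, 0, 0, 0]'
```

```text
clock: 28.57
position: [0.4481, 0.2477, 0.1473]
ee_rot: [-0.0, 1.0, -0.0, 0.0]
contact_force: [-0.3, -0.1, 0.3]
width: 0.0165
gripper_force: 39.7
```

```bash
python3 steer.py '[0, 0, 0.001, 0, 0, 0, 0, 0, 0, 0, 0, 0]'
```

```text
clock: 28.82
position: [0.4482, 0.2477, 0.1473]
ee_rot: [-0.0, 1.0, -0.0, 0.001]
contact_force: [-1.4, -0.3, 7.8]
width: 0.0166
gripper_force: 40.4
```

Seated at the predicted height. Back off slightly, release, lift.

```bash
python3 steer.py '[0, 0, -0.001, 0, 0, 0, 0, 0]'; python3 steer.py '[0, 0, 0, 0, 0, 0, 0, 0, 0, 0, 0, 0, 0, 0, 0, 0, 0, 0, 0, 0]' 0.05; python3 steer.py '[0, 0, -0.01, 0, 0, 0, -0.03, 0, 0, 0, -0.03, 0, 0, 0, -0.03, 0, 0, 0, 0, 0]'; python3 steer.py '[0, 0.03, 0, 0, 0, 0.04, 0, 0, 0, 0.04, 0, 0, 0, 0.03, 0, 0, 0, 0, 0, 0]';  python3 steer.py '[0, 0, 0, 0, 0, 0, 0, 0, 0, 0, 0, 0, 0, 0, 0, 0]'; python3 - <<'E'
from rig import manip
import cv2
from h import *
s=manip.get_state();print(s["contact_force"],s["clock"])
im=manip.get_image("scene")["img"];cv2.imwrite("pics/end.png",im[60:340,100:400,::-1].repeat(2,0).repeat(2,1))
E
```

```text
clock: 28.98
position: [0.4481, 0.2477, 0.1473]
ee_rot: [-0.0, 1.0, -0.0, 0.0]
contact_force: [-0.4, 0.4, 3.4]
width: 0.0166
gripper_force: 39.8
clock: 29.4
position: [0.4479, 0.2476, 0.1469]
ee_rot: [0.0, 1.0, -0.0, -0.0]
contact_force: [0.3, 0.6, 0.1]
width: 0.0497
gripper_force: 0.0
clock: 29.82
position: [0.4512, 0.249, 0.2539]
ee_rot: [-0.002, 1.0, -0.0, 0.006]
contact_force: [0.9, -0.4, 0.6]
width: 0.05
gripper_force: 0.0
clock: 30.23
position: [0.4476, 0.1031, 0.2475]
ee_rot: [0.002, 1.0, -0.002, 0.0]
contact_force: [-0.5, -1.0, -0.7]
width: 0.05
gripper_force: 0.0
clock: 30.57
position: [0.4479, 0.1087, 0.2471]
ee_rot: [-0.0, 1.0, 0.001, 0.0]
contact_force: [0.0, -0.0, -0.2]
width: 0.0501
gripper_force: 0.0
[ 0.02739626 -0.01171572 -0.18305069] 30.5667
```

View pics/end.png

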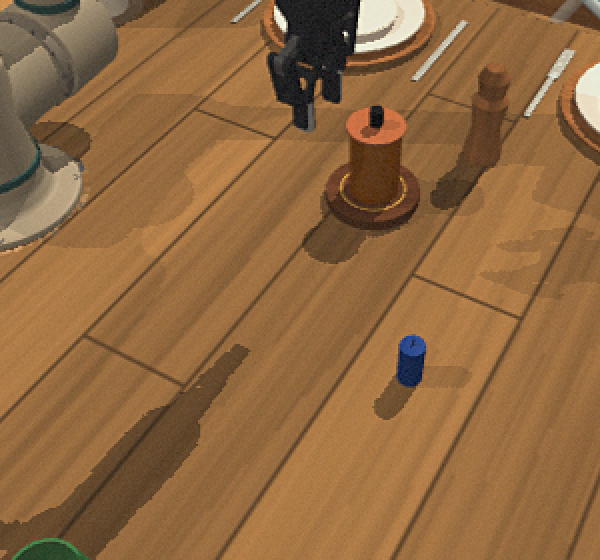

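The picture shows the lamp complete: the cap sits flat at (376,125) on the upright chimney, which stands on the wood. The blue candle and mill are in place, and the gripper is clear.

```bash
python3 -c "
from rig import manip
print(manip.sign_off())"
```

```text
the job is handed in; nothing more can be done
None
```

I assembled the lamp on the stand in the required order and handed it in at about 31 s. In the last picture the cap is flat on the upright chimney, and the blue candle and mill haven't moved. The goblet is mostly out of that view, but I never went near it. The sign-off didn't return a verdict.

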